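Load the bearing plate into the hinged-leaf drill jig and lower the leaf

TASK

The square bearing plate stands on edge in the wooden rack but is drilled lying flat: take it out, lay it down flat on the bench, take it again by its edges and set it flat in the nest of the open drill jig, right down on the nest floor. Then swing the jig's hinged leaf down gently until it rests on its buttons, without letting it fall, and let go. Leave the other things on the bench where they are.

Things in the scene. Friction and masses are not known exactly. Their poses are not given: they have to be found in the camera images.
- bearing_plate: loose square cast plate, brown-grey, 56 x 56 x 20 mm, 30 mm bore through its middle, 0.34 kg. Starts on edge in the rack. Its x axis runs through the bore, normal to the square faces; origin: middle of the edge it first stands on. In the nest either face may be down, at any quarter turn. It can stand on its 20 mm edge and falls flat once its top is pushed over more than 20 mm along x
- plate_center (a point): centre of the bearing plate, in the middle of its bore; same axes as the plate: x along the bore, y and z parallel to the edges. 28 mm above its support when it stands, 10 mm when it lies flat
- rack: wooden rack fixed on the bench, 150 mm (its x) by 84 mm (y), 28 mm high; grooves along y, 16 mm deep, floor at 12 mm; origin: middle of its underside. The bearing plate is in the 23 mm wide groove at x = -42 mm; two thin black die plates, fixed, stand in grooves at x = +12 and +46 mm, 72 mm high, 38 mm of free room from the bearing plate
- jig: drill jig fixed to the bench: steel base 148 mm (its x) by 124 mm (y), upper face at 15 mm; x points from the handle side to the hinge, z up; origin on the bench, 8 mm behind (+x of) the nest's middle. Two round buttons at its front corners are the leaf's rest; a block behind the hinge stops the open leaf. The bench between jig and rack is kept free
- nest (a point): middle of the nest floor, 15 mm above the bench, axes as the jig's. Pocket 60 x 60 mm, walls 11 mm high whose upper 6 mm lean out by 3 mm; front and back walls (-x, +x) are closed, the left and right sides (+y, -y) open over the middle 44 mm, with a free flat margin 30 mm wide beside them for the fingers. A seated plate stands 9 mm above the walls, 2 mm under the closed leaf
- leaf (a joint): angle of the jig's leaf (10 mm steel plate with four drill bushes and a round window, 0.45 kg): 0 = closed, level on its buttons; 1.57 = upright; starts open at 1.65 to 1.9, leaning back from the robot. The hinge is slightly stiff (0.08 N m): the leaf stays when nearly upright but slams shut if let go below about 1.3
- leaf_hinge (a point): middle of the hinge pin, 42 mm above the bench, 68 mm behind the nest's middle; the pin lies along its y axis
- leaf_handle (a point): middle of the leaf's handle: a black round bar 13 mm thick, 72 mm long, parallel to the pin and 152 mm from it, on two thin arms 94 mm apart; a 33 mm gap between bar and leaf takes a finger. It may be pinched from above and turns between the fingers. Leaf closed: 42 mm above the bench, 30 mm in front of the jig's base; leaf upright: 194 mm above the bench
- shaft_clamp_2: bystander: loose aluminium shaft clamp, 46 x 56 x 55 mm, standing behind the work; origin under its middle
- bored_block_1: bystander: loose grey bored steel block, 43 x 50 x 51 mm, in front of the work, at the left; origin under its middle
- spanner_2: bystander: chrome combination spanner, 146 mm long (its y), 8 mm high, lying in front of the work; origin under its middle
- duct_tape: bystander: roll of grey tape, 107 mm across, 48 mm high, at the left; origin under its middle

How it is judged (in metres and radians):
On the way, in this order (a step that is already met when the one before it is completed fails the run):
1. the bearing plate lies flat on the bench, let go (angle between the x axis of plate_center and the z axis of jig, either way round below 0.1 rad and height (world z) of plate_center below 0.014 m and contact force between the fingers and bearing_plate below 0.1 N), for 0.2 s.
2. the bearing plate lies flat in the nest, let go, with the leaf still up (angle between the x axis of plate_center and the z axis of jig, either way round below 0.06 rad and horizontal distance between plate_center and nest below 0.004 m and z of plate_center in the frame of nest between 0.008 and 0.0125 m and contact force between the fingers and bearing_plate below 0.1 N and value of joint leaf above 0.8 rad), for 0.2 s.
3. the leaf is down on its buttons (angle between the x axis of plate_center and the z axis of jig, either way round below 0.06 rad and horizontal distance between plate_center and nest below 0.004 m and z of plate_center in the frame of nest between 0.008 and 0.0125 m and value of joint leaf below 0.03 rad), for 0.2 s.
At the end, for the whole second after the job is handed in: The bearing plate lies flat (within 3 degrees) on the nest floor, within 4 mm of the nest's middle; the leaf is closed on its buttons (joint below 0.03 rad); both are at rest and let go (all of step 3 and velocity of joint leaf below 0.05 rad/s and linear speed of bearing_plate below 0.02 m/s); the robot touches nothing.
It fails at once if the leaf comes down onto its buttons faster than 2.2 rad/s (dropped, slammed) (value of joint leaf below 0.25 rad and velocity of joint leaf below -2.2 rad/s).
It fails at once if a bystander is moved more than 40 mm (distance of any of shaft_clamp_2, bored_block_1, spanner_2, duct_tape from where it was at the start of the episode above 0.04 m).
It also fails if it takes over 69 s, if anything falls off the work surface, if the arm or the gripper's body presses on something with over 40 N, if the wrist force passes 120 N, or if a joint passes its speed limit or range.

ROBOT

A 6-joint arm with a two-finger parallel gripper is mounted at the origin on the work surface; the furniture and walls round the work are solid. World frame = base frame: x ahead of the robot, y to its left, z up, the work surface at z = 0. Lengths are in mm, angles in degrees, forces in N, time in s.
With the tool pointing down it reaches from about 325 to 900 mm from the base axis. Payload 6.1 kg.
Tool frame: the origin (TCP) lies midway between the tips of the shut fingers; the grasp point (between the pads) lies 19 mm behind it; z points along the fingers, y is the line along which they close (so a half turn about z gives the same grasp; the last joint's range is limited). The gripper opens to 85 mm and grips with 20 to 120 N. Pads are 22 mm wide; open, the fingers measure 114 mm over their backs; the gripper's body (76 mm by 85 mm) begins 54 mm behind the grasp point. The pads swing forward as they close: fully open they stand 13 mm farther back than shut.
Start: joints at [59.181, 12.628, 87.462, -0, 79.91, -7.225], TCP at [250.16, 572.744, 231.3] pointing down, gripper open.
Joint ranges: [-170.65, 170.65], [-52.31, 119.04], [5.05, 147.46], [-71.25, 251.25], [11.57, 151.72], [-153.62, 153.62]. Speed limits (degrees/s): [147.25, 147.25, 172.46, 180, 180, 180].

INTERFACE

Orientations are given as [roll, pitch, yaw] about the fixed x, y, z axes, in that order (R = Rz(yaw) Ry(pitch) Rx(roll)).
In Python, from bench import * gives the robot as it stands. The module is installed in compiled form; this text tells all that it offers. Calls block until the motion is done:
- goto(position, orientation): joint-space move of the TCP to a pose.
- move_l(position, frame=None, rate=150, stop_force=None): straight line of the TCP; frame=None keeps the orientation; rate is the mean speed in mm/s. With stop_force (N) it stops when the force on the tool has changed by that much, and returns True; else False.
- set_joints(angles): joint-space move.
- open_gripper() and gripper_close(grasp_force=None): open the fingers fully, or close them until they stop; grasp_force is the grip in N (None keeps the last).
- hold(seconds).
- solve_ik(position, orientation): joint angles nearest the present ones, or None.
- state(): the state.
- read_camera(name): name is "side" or "top" or "wrist"; returns a dict with "img" (420x560x3 uint8, red, green, blue), "fx", "fy", "cx", "cy" (pixels), "R" (3x3) and "t" (3): a world point X has camera coordinates R X + t. Camera axes: x right, y down, z forward; pixel columns grow to the right and rows downward; lengths in mm; the calibration is good to about 2 mm. A picture is of the moment at which its call begins. There is no depth.
A pose or a line that the arm cannot do raises PlanningError and nothing moves.
- hand_in(): hands the job in; it is judged then, once.
The state is a dict: "time": time; "q": joint angles; "qd": joint speeds; "joint_torque": joint torques, N m; "tool_pos": TCP position; "orientation": TCP orientation; "ft_force": force on the tool from outside, world axes, zero at the start; "torque": the same for the moment, N m; "finger_gap": finger opening in mm; "gripper_force": force on a finger pad.
Only numpy, scipy, OpenCV 4.12 (cv2) and the standard library are available. Lean on these libraries where they do the work, as an engineer would, in place of code of your own. Each camera call takes 0.05 s, during which the arm holds its last target. There are 200 camera calls.

## Working session

There is one attempt and no reset: what is moved stays moved. The work goes in short steps, each a Python script; the robot and the scene stay as the last script left them, time stands still between calls to the robot, and variables do not carry over. Pictures are saved under pics/ and viewed, at most 14 in all, crops included, and the job is handed in when it is done.

```bash
mkdir -p pics
cat > h.py <<'E'
from bench import *
import numpy as np, cv2
def snap(cam,name,crop=None,scale=1):
    c=read_camera(cam); im=c["img"][:,:,::-1]
    if crop: im=im[crop[1]:crop[3],crop[0]:crop[2]]
    cv2.imwrite("pics/%s.png"%name,cv2.resize(im,None,fx=scale,fy=scale,interpolation=cv2.INTER_CUBIC))
    np.savez("pics/%s.npz"%name,**c); return c
def load(n): return dict(np.load("pics/%s.npz"%n))
def px2w(c,u,v,z):
    R,t=np.array(c["R"]),np.array(c["t"]); C=-R.T@t
    d=R.T@np.array([(u-c["cx"])/c["fx"],(v-c["cy"])/c["fy"],1]); return C+d*(z-C[2])/d[2]
def w2px(c,X):
    p=np.array(c["R"])@np.array(X)+np.array(c["t"]); return np.array([c["fx"]*p[0]/p[2]+c["cx"],c["fy"]*p[1]/p[2]+c["cy"]])
E
python3 - <<'E'
from h import *
for n in ("top","side"):
    c=snap(n,n+"0",scale=1.4); print(n,-np.array(c["R"]).T@np.array(c["t"]),c["fx"],np.round(c["R"],2).tolist())
s=state();print(s["time"],s["orientation"],s["finger_gap"])
E
```

```text
top [ 424.22458608   -6.37186011 1024.90444226] 380.7382986028774 [[0.02, -1.0, 0.01], [-1.0, -0.02, -0.06], [0.06, -0.01, -1.0]]
side [  71.67998895 -884.01476302  466.32724853] 507.7243852364349 [[0.91, -0.41, -0.0], [-0.15, -0.34, -0.93], [0.38, 0.85, -0.37]]
0.1 [-1.79901961e+02 -1.05171537e-02  1.56407254e+02] 85.48984666220007
```

View pics/top0.png

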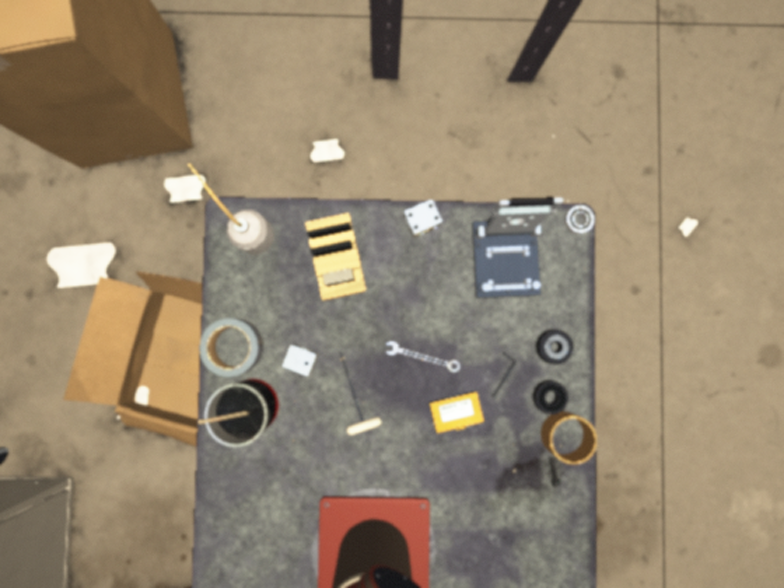

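View pics/side0.png

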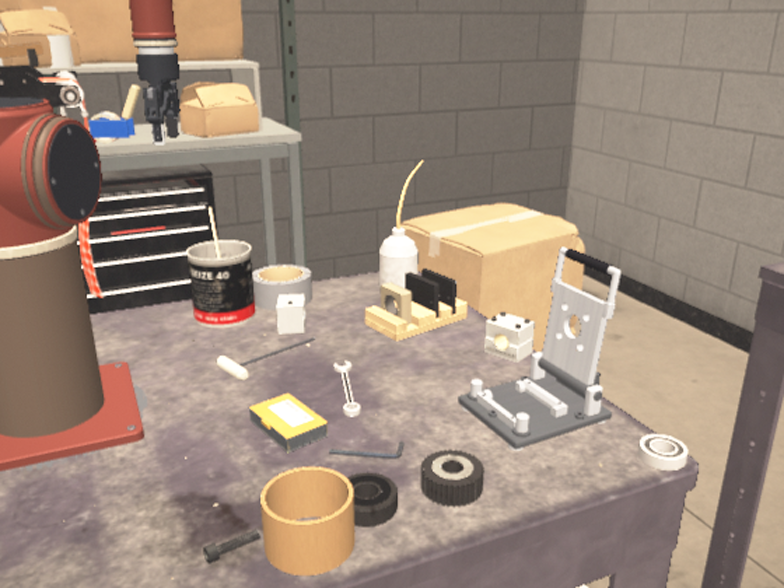

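The top view shows the rack at display px (335,255), with the plate at (338,277). The jig base is at (507,260), with its front corners at (477,297) and (540,293). In the side view the leaf is open, leaning back. I'll compute coarse positions next and take a closer look with the wrist camera.

Run:
```python
from h import *
c=load("top0")
for n,u,v,z in [("plate",338,275,68),("rackFL",321,299,28),("rackFR",366,292,28),("rackBL",306,220,28),("rackBR",351,213,28),("jigFL",476,297,15),("jigFR",541,294,15),("jigBL",473,222,15)]:
    print(n,px2w(c,u/1.4,v/1.4,z).round(0))
p=px2w(c,338/1.4,275/1.4,68)
s=state(); 
goto([p[0]-60,p[1],330],[180,0,156]) if solve_ik([p[0]-60,p[1],330],[180,0,156]) is not None else print("no")
w=snap("wrist","w_rack",scale=1.4); print(-np.array(w["R"]).T@np.array(w["t"]),w["R"],state()["tool_pos"],state()["time"])
```

```text
plate [514.  72.  68.]
rackFL [472. 106.  28.]
rackFR [487.  22.  28.]
rackBL [621. 138.  28.]
rackBR [636.  53.  28.]
jigFL [ 482. -187.   15.]
jigFR [ 490. -311.   15.]
jigBL [ 626. -180.   15.]
[389.14457996 102.05442006 472.62626214] [[ 4.05883916e-01  9.13924578e-01 -3.36698879e-04]
 [ 8.76692176e-01 -3.89244462e-01  2.82665133e-01]
 [ 2.58203554e-01 -1.15024412e-01 -9.59218593e-01]] [454.34153673  72.45465079 329.78428163] 2.1333
```

View pics/w_rack.png

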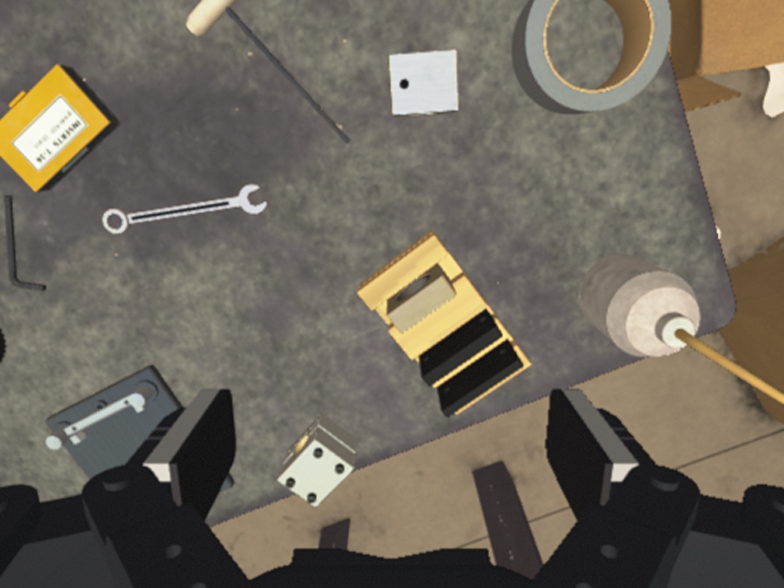

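The wrist view shows the rack clearly: its near edge runs (358,293) to (432,235), and the top of the plate is at about (420,303). I'll enlarge that crop, take a wrist view of the jig, and check IK for the planned poses.

Run:
```python
from h import *
c=load("w_rack"); im=c["img"][155:305,245:390,::-1]
im=cv2.resize(im,None,fx=4,fy=4,interpolation=cv2.INTER_CUBIC)
goto([470,-246,300],[180,0,-177])
w=snap("wrist","w_jig",scale=1.4); print(state()["q"],state()["time"])
cv2.imwrite("pics/rackcrop.png",im)
for n,p,o in [("rack",[513,72,32],[180,0,-169]),("tiltA",[520,-75,23],[180,-45,3]),("tiltB",[520,-75,23],[180,45,-177]),("tiltC",[520,-75,23],[180,-45,-177]),("flat",[520,-75,6],[180,0,-177]),("nest",[540,-246,20],[180,0,-177]),("h1",[640,-240,185],[215,0,-87]),("h1b",[640,-240,185],[145,0,93]),("h2",[460,-250,33],[215,0,-87]),("h2b",[460,-250,33],[145,0,93])]:
    q=solve_ik(p,o); print(n,None if q is None else np.round(q,0))
```

```text
[-3.60359152e+01 -2.59010769e+00  9.63502493e+01  2.11724344e-02
  8.62302604e+01 -1.29099137e+02] 3.4
rack [  -1.   12.  112.    0.   56. -102.]
tiltA [-32.  -1. 143.  92.  24. -29.]
tiltB [-32.  -1. 143.  92.  24. 151.]
tiltC [ -11.   49.   72.  -10.  103. -102.]
flat [ -17.   16.  111.    0.   54. -110.]
nest [ -32.   22.  100.    0.   57. -125.]
h1 [-38.   3. 110.  33.  44. 120.]
h1b [-38.   3. 110.  33.  44. -60.]
h2 [-56.   1. 133.  52.  39.  82.]
h2b [-56.   1. 133.  52.  39. -98.]
```

View pics/rackcrop.png

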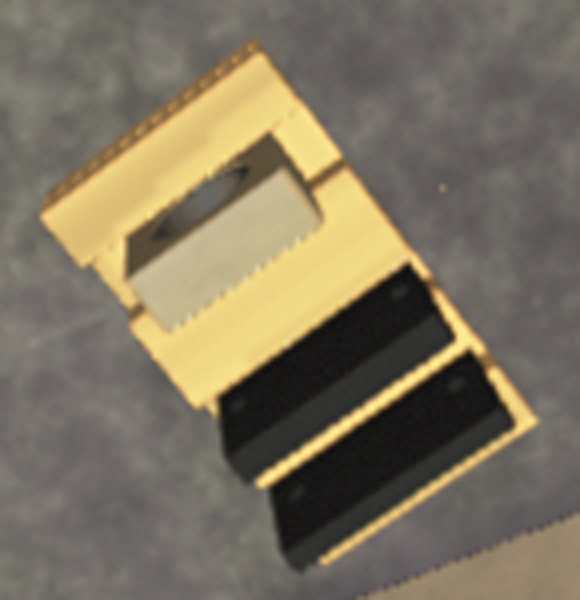

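View pics/w_jig.png

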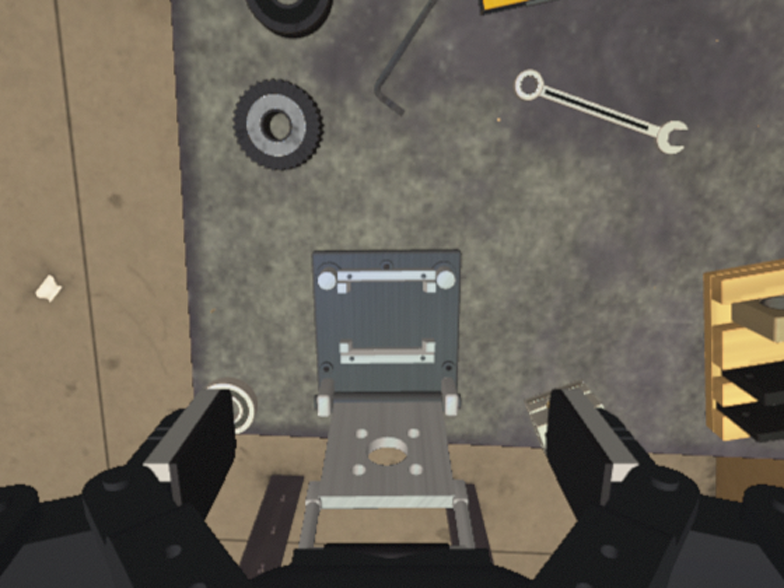

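In the crop, the plate's top face has corners at (128,277), (283,168), (322,220) and (170,330). In the jig view, the base front corners are (313,251) and (461,250), the nest walls are at rows 271–282 and 352–362, and the leaf's top edge is at row 497.

Run:
```python
from h import *
c=load("w_rack"); P=[]
for u,v in [(128,277),(283,168),(322,220),(170,330)]:
    P.append(px2w(c,245+u/4-.5,155+v/4-.5,68)); print("pl",P[-1].round(1))
print("centre",np.mean(P,0).round(1), [np.linalg.norm(P[i]-P[(i+1)%4]).round(1) for i in range(4)], [np.degrees(np.arctan2(*(a-b)[:2][::-1])).round(1) for a,b in ((P[0],P[1]),(P[3],P[2]))])
for u,v in [(42,213),(260,52)]: print("rack",px2w(c,245+u/4,155+v/4,28).round(1))
j=load("w_jig")
for n,u,v,z in [("FR",313,251,15),("FL",461,250,15),("fw R out",337,271,26),("fw L out",436,271,26),("fw in",387,282,26),("bw R in",340,350,26),("bw L in",435,350,26),("butR",327,280,37),("butL",446,280,37)]:
    print(n,px2w(j,u/1.4,v/1.4,z).round(1))
```

```text
pl [507.4  46.6  68. ]
pl [495.9  98.3  68. ]
pl [514.1 102.6  68. ]
pl [526.7  51.   68. ]
centre [511.   74.6  68. ] [np.float64(53.0), np.float64(18.6), np.float64(53.0), np.float64(19.8)] [np.float64(-77.5), np.float64(-76.3)]
rack [490.6  25.8  28. ]
rack [471.9 105.5  28. ]
FR [ 486.9 -307.2   15. ]
FL [ 479.6 -186.2   15. ]
fw R out [ 500.  -286.2   26. ]
fw L out [ 495.8 -206.4   26. ]
fw in [ 507.  -245.4   26. ]
bw R in [ 568.2 -282.    26. ]
bw L in [ 564. -202.   26.]
butR [ 505.  -292.9   37. ]
butL [ 500.1 -199.1   37. ]
```

Run:
```python
from h import *
goto([511,74.6,160],[180,0,-167])
print(move_l([511,74.6,33],rate=120,stop_force=15))
gripper_close(60); s=state(); print("gap",s["finger_gap"],s["gripper_force"],s["tool_pos"])
move_l([511,74.6,160],rate=120); s=state(); print("gap",s["finger_gap"],s["ft_force"])
goto([520,-80,110],[180,-45,-177])
print(move_l([520,-80,24],rate=80,stop_force=8),state()["tool_pos"])
snap("side","tilt",crop=(240,180,480,360),scale=3.2); print(state()["time"])
```

```text
False
gap 54.697828341678 63.77539285822422 [511.80011328  74.67636742  33.97105649]
gap 54.76771580172281 [ 0.45832036 -0.47696101 -3.13246455]
False [520.50483125 -80.12853341  24.6047041 ]
9.6417
```

View pics/tilt.png

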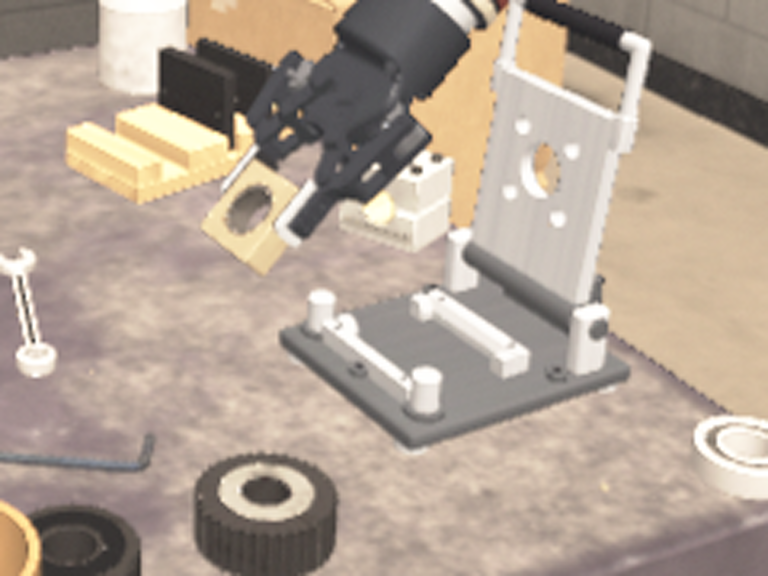

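The plate is held at 45° with its lower edge at (265,270), close to the bench and in the free strip. I'll release it, back off and look.

Run:
```python
from h import *
open_gripper(); hold(0.4)
move_l([560,-80,100],rate=150)
goto([470,-80,200],[180,0,-177])
w=snap("wrist","flat",crop=(140,90,420,300),scale=2.8); print(state()["time"])
```

```text
12.3083
```

View pics/flat.png

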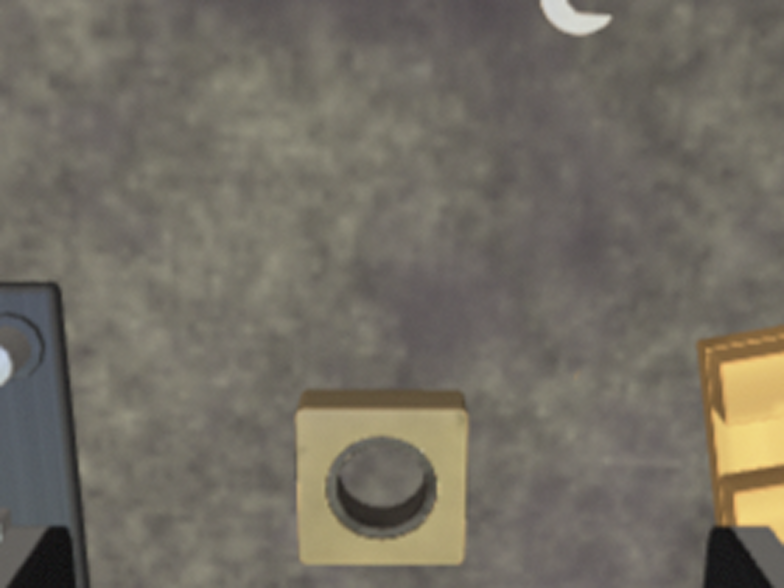

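The plate lies flat and square to the tool. Its top-face corners are (297,408), (467,408), (464,564) and (300,564).

Run:
```python
from h import *
c=load("flat")
P=np.array([px2w(c,140+u/2.8,90+v/2.8,20) for u,v in [(297,408),(467,408),(464,564),(300,564)]]); m=P.mean(0)
d=P[1]-P[0]+P[2]-P[3]; yaw=np.degrees(np.arctan2(-d[0],d[1]))
print(P.round(1),m,yaw)
assert abs(m[0]-520)<40 and abs(m[1]+80)<15
o=[180,0,180+yaw-360]
goto([m[0],m[1],90],o)
print(move_l([m[0],m[1],4],rate=100,stop_force=15),state()["tool_pos"])
gripper_close(60); s=state(); print("gap",s["finger_gap"],s["tool_pos"])
move_l([m[0],m[1],90],rate=120); print(state()["finger_gap"],state()["ft_force"])
J=np.radians(3.2); N=np.array([537,-243.7])
goto([N[0],N[1],90],[180,0,-176.8])
snap("wrist","overnest",crop=(140,120,420,330),scale=2.8); s=state(); print(s["tool_pos"],s["time"])
```

```text
[[ 515.2 -106.9   20. ]
 [ 512.3  -52.1   20. ]
 [ 568.   -49.1   20. ]
 [ 570.9 -104.3   20. ]] [541.59011547 -78.07931044  20.        ] 2.987649271181092
False [542.29280178 -78.29973725   4.75296675]
gap 54.32134233074785 [542.55226862 -78.34167785   5.10587025]
54.30635575348011 [ 0.33999278 -0.10664528 -1.9106565 ]
[ 536.39197679 -242.93303789   88.94970604] 15.9167
```

View pics/overnest.png

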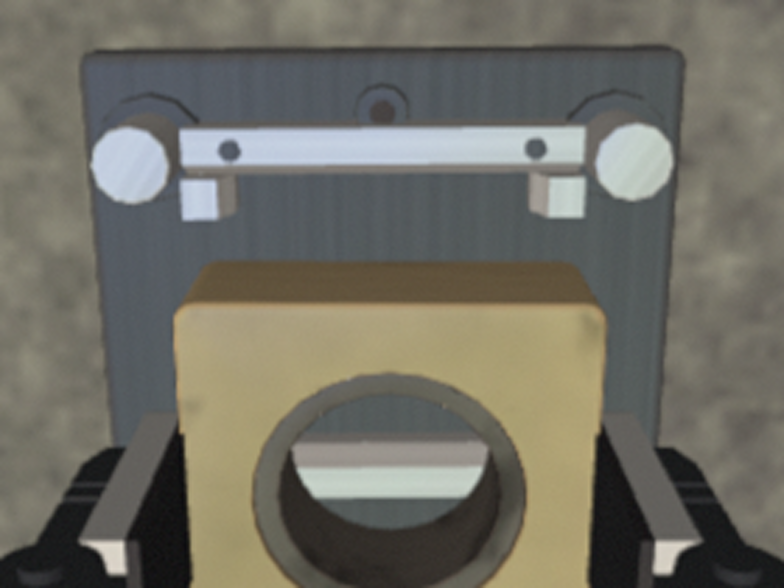

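The plate is held above the nest. The base front corners are (84,55) and (683,50), the front wall's inner edge is at row ~165, and the plate's front top corners are (176,305) and (604,305).

Run:
```python
from h import *
c=load("overnest"); f=lambda u,v,z: px2w(c,140+u/2.8,120+v/2.8,z).round(1)
print("base",f(84,57,15),f(683,52,15)); print("wall front in/out",f(180,165,26),f(585,165,26),f(180,127,26),f(585,127,26)); print("buttons",f(130,165,37),f(634,161,37)); print("tab outer",f(181,219,26),f(585,217,26))
print("plate",f(174,305,104),f(605,305,104)); print("backwall in", f(390,467,26))
```

```text
base [ 488.5 -307.3   15. ] [ 481.  -186.9   15. ]
wall front in/out [ 507.3 -285.9   26. ] [ 503.  -206.3   26. ] [ 499.8 -285.9   26. ] [ 495.5 -207.1   26. ]
buttons [ 505.5 -293.2   37. ] [ 499.7 -199.5   37. ]
tab outer [ 518.2 -285.7   26. ] [ 513.5 -205.2   26. ]
plate [ 509.4 -272.1  104. ] [ 506.4 -217.5  104. ]
backwall in [ 570.6 -241.1   26. ]
```

Run:
```python
from h import *
x,y=538.7,-244.4
move_l([x,y,40],[180,0,-176.7],rate=100)
print(move_l([x,y,19],rate=30,stop_force=10)); s=state(); print(s["tool_pos"],s["ft_force"])
open_gripper(); hold(0.3)
move_l([x,y,120],rate=150)
move_l([460,-248,230],rate=200)
snap("wrist","nested",crop=(160,120,400,300),scale=3); print(state()["time"])
```

```text
True
[ 538.33605951 -244.23014664   20.15828162] [-0.63141624  0.3671827   5.62073424]
19.625
```

View pics/nested.png

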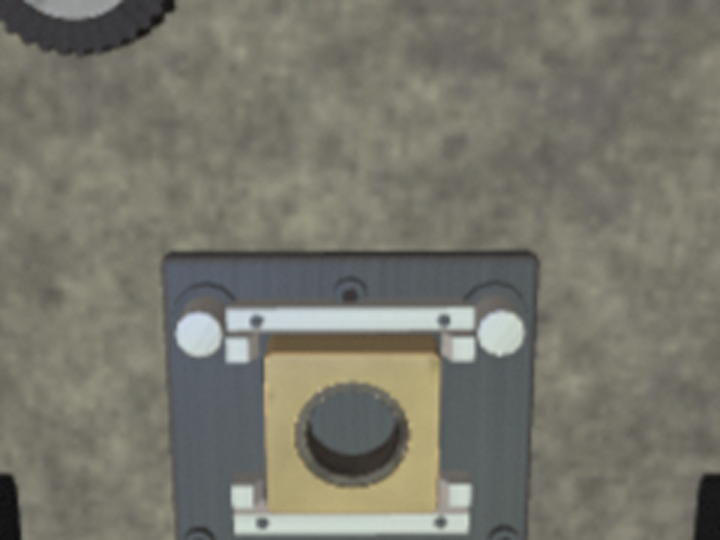

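The plate is seated: TCP height is 20.2 mm where 20.1 mm was expected, and it sits evenly between the walls. Next I'll get the leaf angle from the side picture (bar middle at about (588,260) in side0), then grasp the handle and check the gap.

```bash
cat >> h.py <<'E'
from scipy.spatial.transform import Rotation as Ro
yj=np.radians(3.3); ux=np.array([np.cos(yj),np.sin(yj),0])
H=np.array([538.2,-244.1,42])+68*ux
ORI=[145,0,93.3]; tz=Ro.from_euler('xyz',ORI,degrees=True).apply([0,0,1])
def bar(a): return H+152*(-np.cos(a)*ux+np.array([0,0,np.sin(a)]))
E
python3 - <<'E'
from h import *
c=load("side0"); A=np.arange(1.6,1.95,.01)
p=np.array([w2px(c,bar(a)) for a in A])*1.4; e=np.hypot(*(p-[588.5,260]).T); a=A[e.argmin()]; print("leaf",a,e.min(),p[e.argmin()],"tz",tz)
c2=load("tilt"); q=(w2px(c2,bar(a))-[240,180])*3.2; print("in tilt crop expect ~585,22:",q)
w=load("w_jig")
for t in (a-.1,a,a+.1): # near top edge of the leaf, 152-39.5 from pin
    print(t,w2px(w,H+112.5*(-np.cos(t)*ux+np.array([0,0,np.sin(t)])))*1.4)
if e.min()<6 and 1.63<a<1.92:
    B=bar(a); goto(B-80*tz,ORI); print(move_l(B+12*tz,rate=80,stop_force=10),B)
    gripper_close(30); s=state(); print("gap",s["finger_gap"],s["gripper_force"],s["tool_pos"]-12*tz,s["ft_force"])
    print(s["time"]); snap("side","grip",crop=(340,130,480,320),scale=3)
E
```

```text
leaf 1.6900000000000002 0.3184618717475616 [588.36904321 260.29029   ] tz [ 0.57262534  0.03301737 -0.81915204]
in tilt crop expect ~585,22: [576.84352733  18.94923428]
1.59 [386.1986345  487.88577657]
1.6900000000000002 [386.33130696 502.15585052]
1.7900000000000003 [386.47099763 514.76900027]
False [ 624.13334861 -239.14511429  192.92135497]
gap 11.430526689271428 29.849866032600403 [ 624.14440343 -239.18290534  192.97461213] [0.02191546 0.74460672 0.30375557]
22.7083
```

View pics/grip.png

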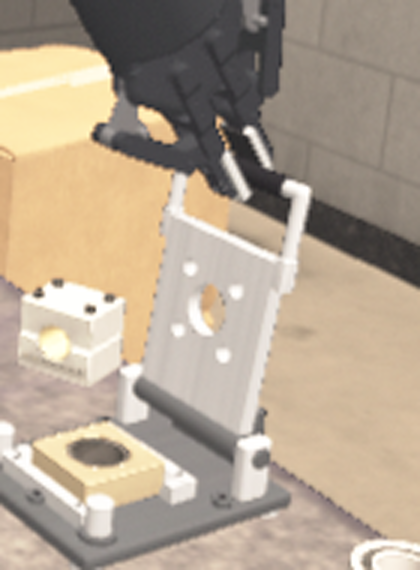

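The bar is pinched between the pads at about (245,165). The gap reads 11.4, which is 13 less the usual 1.5 bias. Now I'll swing the leaf down along the arc.

Run:
```python
from h import *
assert all(solve_ik(bar(a)+12*tz,ORI) is not None for a in np.linspace(1.69,0,9))
for a in np.linspace(1.69,0.08,17)[1:]:
    move_l(bar(a)+12*tz,rate=70)
    s=state()
    if s["finger_gap"]<9 or np.linalg.norm(s["ft_force"])>40: print("STOP",a,s["finger_gap"],s["ft_force"]); break
    print(round(a,2),round(s["finger_gap"],1),np.round(s["ft_force"],0),(s["tool_pos"]-12*tz-bar(a)).round(1))
else:
    print(move_l(bar(-0.02)+12*tz,rate=20,stop_force=10)); s=state(); print(s["finger_gap"],s["ft_force"],s["tool_pos"]-12*tz-bar(0))
print(s["time"]); snap("side","down",crop=(290,200,470,340),scale=4)
```

```text
1.59 12.1 [1. 1. 2.] [-0.2 -0.1  0.5]
1.49 11.8 [0. 2. 5.] [-0.2 -0.2  1.1]
1.39 11.8 [-1.  3.  7.] [-0.5 -0.3  1.2]
1.29 11.4 [-2.  2.  7.] [-0.5 -0.4  1.1]
1.19 11.7 [-3.  1.  9.] [-1.  -0.5  0.6]
1.09 11.8 [-4.  1.  8.] [-1.4 -0.6 -0. ]
0.99 11.6 [-3. -3.  3.] [-1.6 -0.6 -1. ]
0.88 11.4 [-1. -4.  0.] [-0.8 -0.4 -0.8]
0.78 11.5 [-1. -4.  1.] [-0.8 -0.3 -0.8]
0.68 11.6 [ 1. -5. -1.] [-0.5 -0.2 -0.8]
0.58 11.9 [ 2. -5. -2.] [-0.6 -0.3 -1. ]
0.48 11.8 [ 2. -5. -2.] [-0.6 -0.1 -1.1]
0.38 11.4 [ 2. -4. -3.] [-0.6 -0.1 -1.1]
0.28 11.9 [ 1. -6. -3.] [-0.6  0.  -1.1]
0.18 11.6 [ 1. -4. -1.] [-0.6  0.1 -1.1]
0.08 11.3 [ 0. -3. -1.] [-0.4  0.3 -0.8]
True
11.859697260770062 [-1.39445588  0.03901574  3.17458549] [ 0.01858508  0.21952237 -1.70648671]
29.2917
```

View pics/down.png

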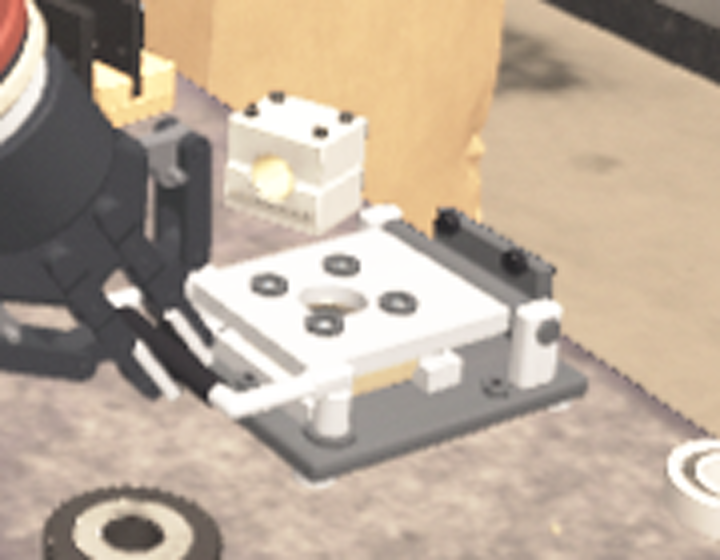

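The leaf is down on its buttons, with the front corner post at (330,415) touching. I'll release it and back off along the tool axis.

Run:
```python
from h import *
hold(0.2); open_gripper(); print(state()["ft_force"])
p=state()["tool_pos"]; move_l(p-40*tz,rate=60); move_l(p-110*tz,rate=100); hold(0.3)
print(state()["ft_force"],state()["time"]); snap("side","end",crop=(290,200,470,340),scale=4)
```

```text
[-0.09106682  0.0950497  -0.46466537]
[-0.14150584 -0.25454741 -0.49409324] 32.2167
```

View pics/end.png

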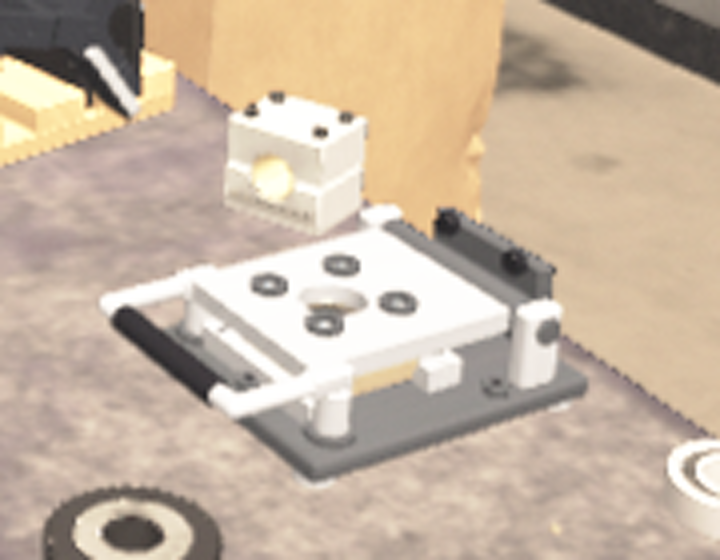

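The leaf is closed on its buttons over the plate, and the gripper is clear.

```bash
python3 -c "
from bench import *
print(hand_in())"
```

```text
the job is handed in; nothing more can be done
None
```

The bearing plate is flat in the nest, the leaf was swung down gently onto its buttons and let go, and the job was handed in at about 32 s of the 69 s allowed; the judge returned no verdict.

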